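# Shut the lids of two pipette tip boxes

### The arm

A 6-joint arm with a two-finger parallel gripper is mounted at the origin on a cart in front of the work surface, level with it; the furniture and walls round the work are solid. World frame = base frame: x ahead of the robot, y to its left, z up, the work surface at z = 0. Lengths are in m, angles in rad, forces in N, time in s.
With the tool pointing down it reaches from about 0.2 to 0.875 m from the base axis. Payload 3.4 kg.
Tool frame: the origin (TCP) lies at the very end of the fingers, on their centre line; the grasp point (between the pads) lies 19 mm behind it; z points along the fingers, y is the line along which they close (so a half turn about z gives the same grasp; the last joint's range is limited). The gripper opens to 94 mm and grips with 3 to 60 N. Pads are 16 mm wide; open, the fingers measure 119 mm over their backs; the gripper's body (75 mm by 177 mm) begins 78 mm behind the grasp point.
Start: joints at [1.175, 0.276, 1.505, -0, 1.361, -0.121], TCP at [0.156, 0.553, 0.205] pointing down, gripper open.
Joint ranges: [-2.89, 2.89], [-0.75, 2.08], [0.22, 2.7], [-1.18, 4.32], [0.11, 2.71], [-2.7, 2.7]. Speed limits (rad/s): [2.57, 2.57, 3.14, 3.14, 3.14, 3.14].

### API

Orientations are given as a unit quaternion [w, x, y, z].
In Python, from workcell import arm gives the robot as it stands.
- The arm moves only by the tool arm_command, never from a script. Its arguments are lists of equal length, an entry for each row: "linear": the shift along the tool's x, y, z as a fraction of full scale, a list of three; "turn": the turn about the tool's z as a fraction of full scale. In form: {"linear": [[tx, ty, tz], ...], "turn": [turn, ...]}. A call has 1 to 20 rows; each row is the pose to reach, as a shift and turn from the pose commanded when the call began, along the tool's axes at that moment; what a row does not reach only later rows make up. Full scale, the value 1, is 10 cm for a shift and 2 rad for a turn. A row lasts 1/8 s, in which the tool goes at most 62.5 mm and 10.7 degrees, less where a joint would pass 70% of its speed; a pose out of reach is approached as far as the arm can. A call with a number of a shift or a turn outside -1 to 1 is refused whole. A call with a gripper value outside its range is refused whole. "grip" is the opening, from 0 (shut) to 1 (fully open), set as the call begins (left out, the last holds). The fingers move at their own pace and stop on an object; "squeeze" is the grip in N (left out, the last holds). Time passes only in rows, so rows that repeat a pose let the fingers close. It gives the time, the measured TCP pose, the force, the opening and the grip force at its end, in the units of the state.
- arm.read_state(): the state, without advancing time (a new reading comes with each control period).
- arm.grab_frame(name): name is "scene" or "top" or "wrist"; returns a dict with "pixels" (400x640x3 uint8, red, green, blue), "mtx" (3x3 intrinsics, pixels), "distortion" ([k1, k2, p1, p2, k3] as OpenCV has them; the pictures are not rectified), "T" (4x4, takes a point from camera to world coordinates). Camera axes: x right, y up, looking along -z (the intrinsics and any distortion apply to the point x, -y, -z); pixel columns grow to the right and rows downward; lengths in m; the calibration is good to about 2 mm. A picture is of the moment at which its call begins. There is no depth.
- arm.close_job(): hands the job in; it is judged then, once.
Trained networks look in a picture, given as the dict that the camera call returned (one of the last four; its "shot" number tells which), for a name from the list of things; names that differ only in an ending like _2 or _b are one class to them, and where a whole thing is asked for, a point or a joint stands for the part that bears it (a point fixed in the world has none). Each returns a list of dicts, best first, with "confidence" (0 to 1); they miss things now and then, are a little off and sometimes report something else, mostly with a low value. They report only what shows in the picture. A call takes as long as a camera call.
- arm.find_in(thing, picture): "at" ([x, y, z] in m, in world coordinates, good to about 4 mm: the middle of the surface that is visible of it).
The state is a dict: "t": time; "joint_pos": joint angles; "joint_vel": joint speeds; "joint_efforts": joint torques, N m; "eef_pos": TCP position; "eef_rot": TCP orientation; "contact_force": force on the tool from outside, world axes, zero at the start; "wrist_torque": the same for the moment, N m; "width": opening from 0.0 (shut) to 1.0 (fully open); "finger_force": force on a finger pad.
Only numpy, scipy, OpenCV 4.12 (cv2) and the standard library are available. Lean on these libraries where they do the work, as an engineer would, in place of code of your own. Each camera call takes 0.05 s, during which the arm holds its last target. There are 200 camera calls.

### The job

Two pipette tip boxes have been left standing open on the free front part of the bench, side by side in front of the robot: push the lid of each one over with your fingertips and gently press it down until it is fully shut, in either order. Do not lift, tip or shove the boxes out of place, and leave everything else on the bench, including the tip box at the far right, as it stands.

Things in the scene. Friction and masses are not known exactly. Their poses are not given: they have to be found in the camera images.
- tall_box: the taller of the two open pipette tip boxes: clear and blue plastic, about 97 deep (x) x 126 wide (y) x 95 mm high when shut, loose on the bench, about 0.45 kg. Origin at the centre of its underside; own +x points from its front to its hinge edge (in this scene roughly to the left, world +y, give or take 25 degrees), z up. The base with the tips is 48 mm high
- tall_box_hinge (a point): middle of that box's hinge line, 46 mm along the box's own +x from its origin and 50 mm up; the line runs along the box's own y
- tall_box_edge (a point): point on that box's lid: middle of the outer top's front edge (moves with the lid). Shut, it lies 90 mm towards the front (box -x) from the hinge line and 45 mm above it. The lid is a hollow cover 45 mm deep, 124 mm wide, 2 mm walls; its flat outer top runs from this edge back to above the hinge line. At 1.57 rad the top stands upright 45 mm behind the hinge line, this edge 90 mm above it
- tall_box_lid (a joint): angle of that box's lid, rad: 0 is fully shut, 1.83 fully open (leaning back past upright). The hinge is tight (about 0.06 N m): the lid stays at any angle where it is left, neither falls nor springs, and 1 to 2 N near its front edge moves it
- low_box: the lower of the two open pipette tip boxes: clear and blue plastic, about 97 deep (x) x 126 wide (y) x 84 mm high when shut, loose on the bench, about 0.45 kg. Origin at the centre of its underside; own +x points from its front to its hinge edge (in this scene roughly to the left, world +y, give or take 25 degrees), z up. The base with the tips is 48 mm high
- low_box_hinge (a point): middle of that box's hinge line, 46 mm along the box's own +x from its origin and 50 mm up; the line runs along the box's own y
- low_box_edge (a point): point on that box's lid: middle of the outer top's front edge (moves with the lid). Shut, it lies 90 mm towards the front (box -x) from the hinge line and 34 mm above it. The lid is a hollow cover 34 mm deep, 124 mm wide, 2 mm walls; its flat outer top runs from this edge back to above the hinge line. At 1.57 rad the top stands upright 34 mm behind the hinge line, this edge 90 mm above it
- low_box_lid (a joint): angle of that box's lid, rad: 0 is fully shut, 1.83 fully open (leaning back past upright). The hinge is tight (about 0.06 N m): the lid stays at any angle where it is left, neither falls nor springs, and 1 to 2 N near its front edge moves it
- measuring_cup: small clear plastic measuring cup, 64 mm across, 66 high, standing mouth down behind the gap between the boxes; loose bystander, origin at the centre of its underside
- petri: closed petri dish, 62 mm across, 16 high, right of the boxes; loose bystander, origin at the centre of its underside
- cap_left: blue screw cap, 22 mm across, 14 high, left of the boxes; loose bystander, origin at the centre of its underside
- cap_right: blue screw cap, 22 mm across, 14 high, in the gap between the boxes; loose bystander, origin at the centre of its underside
- blender_cup: blender cup, 99 mm across, 134 high, left of the boxes; loose bystander, origin at the centre of its underside
- scrub_pad: yellow and red scrub pad, 45x70x22 mm, right of the boxes; loose bystander, origin at the centre of its underside

How it is judged:
At the end, for the whole second after the job is handed in: both lids shut to within 0.05 rad (about 4 mm at the front edge), both boxes upright and at rest within 30 mm of where they started, every other listed thing within 20 mm of where it started (value of joint each of tall_box_lid, low_box_lid below 0.05 rad and distance of each of tall_box, low_box from where it was at the start of the episode below 0.03 m and angle between each of tall_box, low_box's own z axis and vertical below 0.05 rad and linear speed of each of tall_box, low_box below 0.02 m/s and distance of each of measuring_cup, petri, cap_left, cap_right, blender_cup, scrub_pad from where it was at the start of the episode below 0.02 m); the robot touches nothing.
It fails at once if a tip box is lifted off the bench or tipped (height (world z) of any of tall_box, low_box above 0.012 m or angle between any of tall_box, low_box's own z axis and vertical above 0.2 rad).
It fails at once if a tip box is shoved more than 30 mm out of its place (distance of any of tall_box, low_box from where it was at the start of the episode above 0.03 m).
It fails at once if a tip box is pressed roughly, with more than 40 N (contact force between the fingers and tall_box above 40 N or contact force between the fingers and low_box above 40 N).
It fails at once if something else on the bench is moved by more than 20 mm (distance of any of measuring_cup, petri, cap_left, cap_right, blender_cup, scrub_pad from where it was at the start of the episode above 0.02 m).
It also fails if it takes over 54 s, if anything falls off the work surface, if the arm or the gripper's body presses on something with over 40 N, if the wrist force passes 120 N, or if a joint passes its speed limit or range.

## Working session

There is one attempt and no reset: what is moved stays moved. The work goes in short steps, Python scripts to look and compute and a tool call to move; the robot and the scene stay as the last step left them, time stands still between calls to the robot, and variables do not carry over. Pictures are saved under pics/ and viewed, at most 12 in all, crops included, and the job is handed in when it is done.

Besides the shell and the picture viewer there is one more tool, called after "Request:" as name(argument=value, ...) on one line, values as JSON. arm_command: Moves the arm, as the interface text tells. Its arguments: {"type":"object","properties":{"linear":{"type":"array","items":{"type":"array","items":{"type":"number","minimum":-1,"maximum":1}}},"turn":{"type":"array","items":{"type":"number","minimum":-1,"maximum":1}},"grip":{"type":"number"},"squeeze":{"type":"number"}},"required":["linear","turn"]}

```bash
mkdir -p pics; cat > h.py <<'E'
from workcell import arm
import cv2,numpy as np
names="tall_box tall_box_hinge tall_box_edge low_box low_box_hinge low_box_edge measuring_cup petri cap_left cap_right blender_cup scrub_pad".split()
def look(cam,fn,ns=names):
    p=arm.grab_frame(cam); cv2.imwrite('pics/'+fn,p["pixels"][:,:,::-1])
    for n in ns:
        r=arm.find_in(n,p)
        print(cam,n,[(np.round(d["at"],3).tolist(),round(d["confidence"],2)) for d in r[:2]])
    return p
def proj(p,X):
    T=np.linalg.inv(p["T"]); X=np.atleast_2d(X)@T[:3,:3].T+T[:3,3]
    return cv2.projectPoints(X*[1,-1,-1],np.zeros(3),np.zeros(3),np.array(p["mtx"]),np.array(p["distortion"]))[0][:,0]
E
python3 - <<'E'
from h import *
look("scene","s1.png"); look("top","t1.png")
s=arm.read_state(); print(s)
E
```

```text
scene tall_box [([0.463, 0.189, 0.05], 0.59)]
scene tall_box_hinge [([0.457, 0.19, 0.051], 0.75)]
scene tall_box_edge [([0.481, 0.23, 0.083], 0.58), ([0.406, -0.13, 0.052], 0.16)]
scene low_box [([0.405, -0.127, 0.051], 0.61)]
scene low_box_hinge [([0.405, -0.131, 0.053], 0.58)]
scene low_box_edge [([0.414, -0.096, 0.13], 0.9)]
scene measuring_cup [([0.561, -0.023, 0.049], 0.68), ([0.48, 0.228, 0.083], 0.19)]
scene petri [([0.444, -0.351, 0.007], 0.69), ([0.567, -0.337, 0.019], 0.49)]
scene cap_left []
scene cap_right [([0.412, -0.098, 0.128], 0.53), ([0.397, 0.042, 0.013], 0.41)]
scene blender_cup [([0.47, 0.458, 0.103], 0.84)]
scene scrub_pad [([0.566, -0.338, 0.022], 0.78)]
top tall_box [([0.459, 0.186, 0.057], 0.72)]
top tall_box_hinge [([0.458, 0.183, 0.051], 0.66), ([0.521, 0.484, 0.126], 0.32)]
top tall_box_edge [([0.483, 0.22, 0.075], 0.66)]
top low_box [([0.401, -0.122, 0.052], 0.59)]
top low_box_hinge [([0.4, -0.121, 0.051], 0.93)]
top low_box_edge [([0.41, -0.098, 0.139], 0.7)]
top measuring_cup [([0.559, -0.017, 0.05], 0.61)]
top petri [([0.446, -0.348, 0.008], 0.51)]
top
[... 158 characters left out ...]
t': 1.3, 'joint_pos': array([ 1.17501311e+00,  2.75902588e-01,  1.50488242e+00, -3.62233274e-05,
        1.36067377e+00, -1.20962308e-01]), 'joint_vel': array([-0.00369463, -0.00039592,  0.00152931,  0.0004481 ,  0.00101494,
        0.00054185]), 'joint_efforts': array([ 1.45575410e-03, -4.04479730e+01, -2.37496072e+01,  7.04982947e-02,
        2.53742037e-02, -4.04169361e-05]), 'eef_pos': array([0.15605878, 0.55347256, 0.20549855]), 'eef_rot': array([3.42278549e-05, 1.36974699e-01, 9.90574544e-01, 6.01867410e-05]), 'contact_force': array([ 0.16129353, -0.10944861, -0.14025105]), 'wrist_torque': array([ 0.02505993, -0.01950997, -0.05166261]), 'finger_force': 0.0, 'width': 1.0017497765056085}
```

View pics/s1.png

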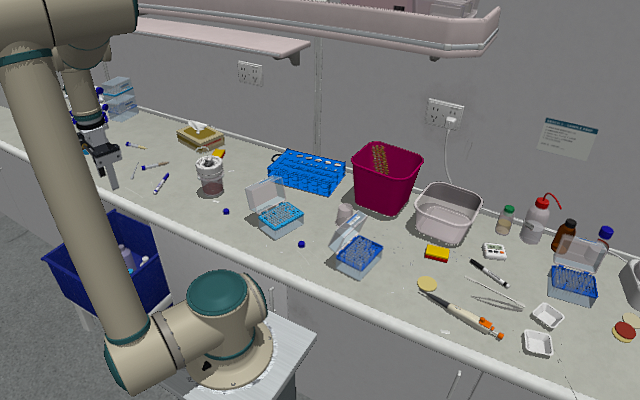

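View pics/t1.png

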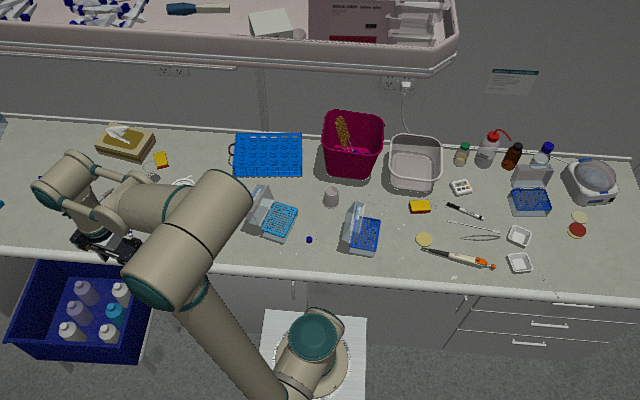

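The scene view shows the tall box at about (280,215) and the low box at (357,255), with both lids open to the left. The caps are at (226,211) and (301,244). I'll zoom in to get the geometry.

```bash
python3 - <<'E'
import cv2,numpy as np
s=cv2.imread('pics/s1.png');t=cv2.imread('pics/t1.png')
c=lambda im,x,y:cv2.resize(im[y:y+75,x:x+100],(400,300),interpolation=cv2.INTER_CUBIC)
a=np.vstack([np.hstack([c(s,225,170),c(s,305,205)]),np.hstack([c(t,220,175),c(t,310,190)])])
cv2.imwrite('pics/c1.png',a)
E
```

```text
(no output)
```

View pics/c1.png

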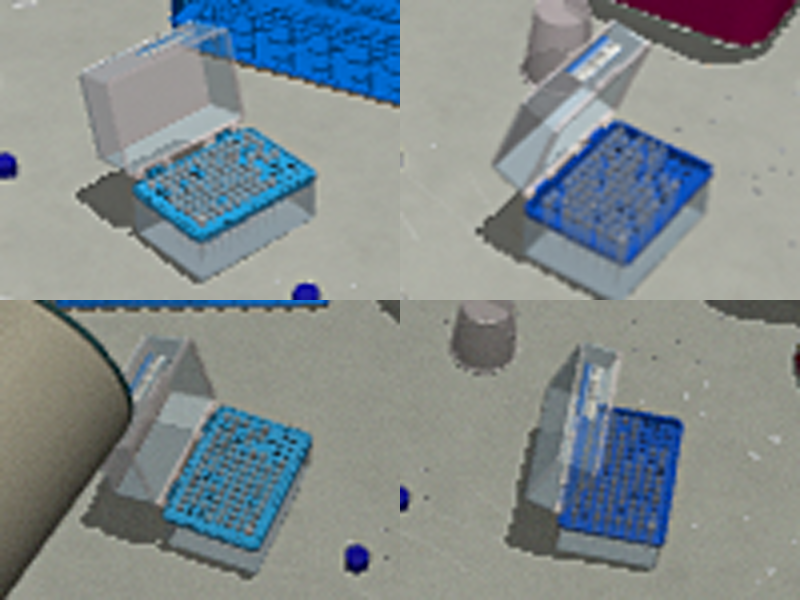

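```bash
cat > fit.py <<'E'
from h import *
from scipy.optimize import least_squares
P={c:arm.grab_frame(c) for c in("scene","top")}
def W(q,X):
    X=np.atleast_2d(X); c,s=np.cos(q[2]),np.sin(q[2])
    return np.c_[q[0]+c*X[:,0]-s*X[:,1], q[1]+s*X[:,0]+c*X[:,1], X[:,2]]
def L(th,x,y,h): # lid pt, x neg from hinge
    c,s=np.cos(th),np.sin(th); return [.046+x*c+h*s, y, .050-x*s+h*c]
def fit(H,deck,lid):
    def pts(q):
        return ([(c,[sx*.0485,sy*.063,.048],u) for c,sx,sy,u in deck]+[(c,L(q[3],-.09,sy*.062,h*H),u) for c,h,sy,u in lid])
    def r(q):
        o=[]
        for c,X,u in pts(q): o+=list(proj(P[c],W(q,X))[0]-u)
        return o
    q=least_squares(r,[.43,.0+(.18 if H>.04 else -.13),1.57,1.5],loss='soft_l1').x
    print(H,np.round(q,3),'deg',np.round(np.degrees(q[2:]),1),'res',np.round(r(q),1).tolist()); return q
S=lambda o,x,y:np.array([o[0]+x/4,o[1]+y/4])
a,b,c,d=(225,170),(220,175),(305,205),(310,190)
qt=fit(.045,[("scene",1,1,S(a,135,185)),("scene",-1,1,S(a,205,240)),("scene",-1,-1,S(a,315,173)),("scene",1,-1,S(a,248,130)),
 ("top",1,1,S(b,167,220)),("top",-1,1,S(b,258,249)),("top",-1,-1,S(b,312,135)),("top",1,-1,S(b,220,105))],
 [("scene",1,-1,S(a,188,28)),("scene",0,-1,S(a,232,28)),("scene",1,1,S(a,80,75)),("top",1,-1,S(b,150,35)),("top",0,-1,S(b,190,38))])
ql=fit(.034,[("scene",1,1,S(c,125,212)),("scene",-1,1,S(c,230,264)),("scene",-1,-1,S(c,312,165)),("scene",1,-1,S(c,218,122)),
 ("top",1,1,S(d,160,227)),("top",-1,1,S(d,260,245)),("top",-1,-1,S(d,283,118))],
 [("scene",1,-1,S(c,208,22)),("scene",0,-1,S(c,248,38)),("top",1,-1,S(d,183,45)),("top",0,-1,S(d,220,48))])
np.save('q.npy',[qt,ql])
im=[]
for (q,H,cam,o) in [(qt,.045,"scene",a),(ql,.034,"scene",c),(qt,.045,"top",b),(ql,.034,"top",d)]:
    z=cv2.resize(P[cam]["pixels"][o[1]:o[1]+75,o[0]:o[0]+100,::-1],(400,300))
    Q=lambda X:((proj(P[cam],W(q,X))-o)*4).astype(int)
    sq=[(1,1),(-1,1),(-1,-1),(1,-1)]
    for zz in (0,.048): cv2.polylines(z,[Q([[x*.0485,y*.063,zz] for x,y in sq])],True,(0,0,255))
    for h,col in((0,(0,255,0)),(H,(0,255,255))): cv2.polylines(z,[Q([L(q[3],x,y*.062,h) for x,y in((0,1),(-.09,1),(-.09,-1),(0,-1))])],True,col)
    im.append(z)
cv2.imwrite('pics/f1.png',np.vstack([np.hstack(im[:2]),np.hstack(im[2:])]))
for q,H in((qt,.045),(ql,.034)): print('hinge',W(q,[.046,0,.05]).round(3),'edge',W(q,L(q[3],-.09,0,H)).round(3),'shut edge',W(q,L(0,-.09,0,H)).round(3))
E
python3 fit.py
```

```text
0.045 [0.452 0.144 1.304 1.793] deg [ 74.7 102.7] res [-1.6, 0.7, 0.7, 1.0, 2.8, 0.4, -0.4, -1.5, -1.8, -0.2, 2.3, 1.3, 2.4, 0.4, -0.5, -0.2, 1.6, -3.0, -0.9, -0.4, -1.4, -0.4, -1.1, -1.3, 0.7, -0.2]
0.034 [ 0.422 -0.144  1.489  1.25 ] deg [85.3 71.6] res [-2.3, -0.5, 1.3, 0.6, 1.5, 0.0, -3.4, -1.5, -1.6, 0.6, 2.9, 0.6, 0.4, 0.4, 1.0, -2.3, 0.4, 0.6, -0.8, -1.9, -0.5, 0.6]
hinge [[0.464 0.189 0.05 ]] edge [[0.481 0.25  0.128]] shut edge [[0.44  0.102 0.095]]
hinge [[ 0.426 -0.098  0.05 ]] edge [[ 0.427 -0.094  0.146]] shut edge [[ 0.419 -0.188  0.084]]
```

View pics/f1.png

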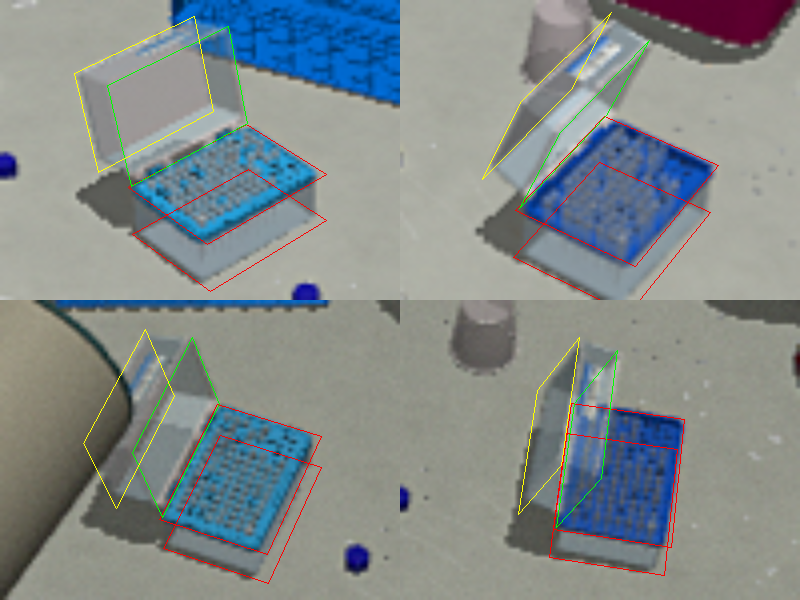

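The fit matches the image outlines to within a few mm. The tall lid is at about 1.8 rad and the low lid at about 1.25. I'll close the fingers and go behind the tall lid, up high.

Request:
arm_command(linear=[[-0.5,-0.17,0],[-1,-0.35,0],[-1,-0.35,0]], turn=[0,0,0], grip=0)

```text
t: 1.78
eef_pos: [0.2452, 0.491, 0.2056]
eef_rot: [0.001, 0.139, 0.99, -0.0]
contact_force: [-0.3, 0.8, -0.5]
width: 0.718
finger_force: 0.0
```

Request:
arm_command(linear=[[-0.5,-0.17,0],[-1,-0.35,0],[-1,-0.35,0]], turn=[0,0,0])

```text
t: 2.15
eef_pos: [0.3314, 0.4309, 0.2055]
eef_rot: [0.0, 0.139, 0.99, 0.0]
contact_force: [0.5, 0.3, -0.5]
width: 0.401
finger_force: 0.0
```

Request:
arm_command(linear=[[-0.5,-0.17,0],[-1,-0.35,0],[-1,-0.35,0]], turn=[0,0,0])

```text
t: 2.52
eef_pos: [0.4177, 0.3708, 0.2053]
eef_rot: [0.0, 0.138, 0.99, 0.0]
contact_force: [-0.1, 0.8, 0.5]
width: 0.08
finger_force: 0.0
```

Request:
arm_command(linear=[[-0.5,-0.17,0],[-0.94,-0.32,0],[-0.94,-0.32,0],[-0.94,-0.32,0]], turn=[0,0,0,0])

```text
t: 3.02
eef_pos: [0.4963, 0.3163, 0.2053]
eef_rot: [-0.001, 0.136, 0.991, 0.0]
contact_force: [-0.8, 1.2, -0.3]
width: 0.004
finger_force: 0.0
```

```bash
python3 - <<'E'
from h import *
s=arm.read_state();print(s["t"],s["eef_pos"],s["eef_rot"],s["contact_force"])
look("wrist","w1.png",["tall_box","tall_box_hinge","tall_box_edge"])
look("scene","s2.png",["tall_box","tall_box_hinge","tall_box_edge"])
a=cv2.imread('pics/s2.png')[130:280,180:420]; b=cv2.imread('pics/w1.png')
cv2.imwrite('pics/w1s2.png',np.vstack([cv2.resize(a,(480,300)),cv2.resize(b,(480,300))]))
E
```

```text
3.025 [0.49633299 0.31634267 0.20530756] [-9.55317218e-04  1.36370160e-01  9.90657404e-01  4.17997076e-04] [-0.77448894  1.21460163 -0.31836135]
wrist tall_box [([0.47, -0.108, 0.012], 0.58), ([0.463, 0.208, 0.11], 0.57)]
wrist tall_box_hinge [([0.463, 0.204, 0.106], 0.58), ([0.47, 0.23, 0.134], 0.38)]
wrist tall_box_edge [([0.466, 0.229, 0.134], 0.74)]
scene tall_box [([0.463, 0.187, 0.054], 0.97)]
scene tall_box_hinge [([0.458, 0.19, 0.053], 0.62)]
scene tall_box_edge [([0.483, 0.231, 0.082], 0.58)]
```

View pics/w1s2.png

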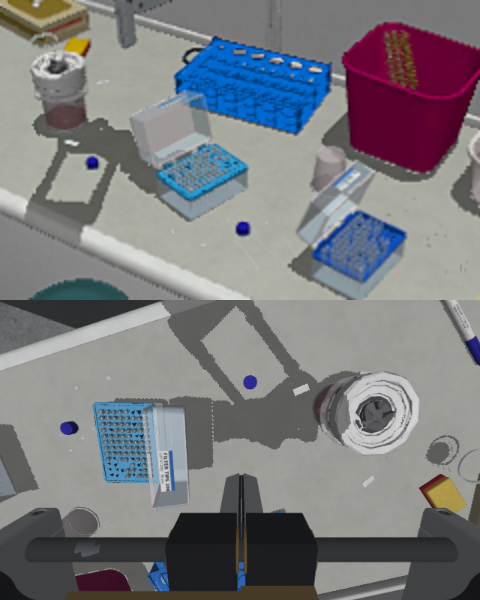

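The wrist view shows the tall box at about (125,440) with its lid just left of the fingers. I'll check the fit against this view.

```bash
sed -n '/^def W/,/return \[.046/p' fit.py > g.py; (echo 'from h import *'; cat g.py)>g2.py; mv g2.py g.py; python3 - <<'E'
from g import *
qt,ql=np.load('q.npy'); p=arm.grab_frame("wrist"); z=cv2.resize(p["pixels"][130:330,80:360,::-1],(784,560))
Q=lambda X:((proj(p,W(qt,X))-(80,130))*2.8).astype(int)
sq=[(1,1),(-1,1),(-1,-1),(1,-1)]
cv2.polylines(z,[Q([[x*.0485,y*.063,.048] for x,y in sq])],True,(0,0,255))
for h,col in((0,(0,255,0)),(.045,(0,255,255))): cv2.polylines(z,[Q([L(qt[3],x,y*.062,h) for x,y in((0,1),(-.09,1),(-.09,-1),(0,-1))])],True,col)
cv2.imwrite('pics/w2.png',z)
E
```

```text
(no output)
```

View pics/w2.png

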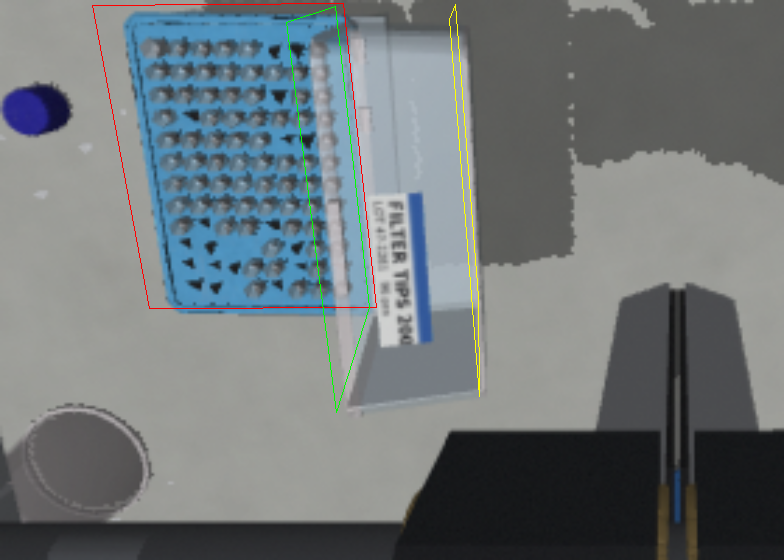

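Request:
arm_command(linear=[[0,0,0.4],[0,0,0.8],[0,0,0.9],[0,0,0.9]], turn=[0,0,0,0])

```text
t: 3.98
eef_pos: [0.4982, 0.3147, 0.1156]
eef_rot: [-0.0, 0.137, 0.991, -0.0]
contact_force: [-0.5, -0.5, -0.1]
width: 0.005
finger_force: 0.0
```

Request:
arm_command(linear=[[0,-0.15,0],[0,-0.3,0],[0,-0.4,0],[0,-0.46,0],[0,-0.52,-0.02],[0,-0.58,-0.04],[0,-0.64,-0.07],[0,-0.7,-0.11],[0,-0.76,-0.15],[0,-0.76,-0.15]], turn=[0,0,0,0,0,0,0,0,0,0])

```text
t: 5.22
eef_pos: [0.4772, 0.2408, 0.1306]
eef_rot: [-0.0, 0.137, 0.991, -0.0]
contact_force: [-0.0, 0.0, -0.8]
width: 0.007
finger_force: 0.0
```

```bash
python3 - <<'E'
from h import *
s=arm.read_state();print(s["t"],s["eef_pos"],s["contact_force"])
p=look("wrist","w3.png",["tall_box_edge"])
q=look("scene","s3.png",["tall_box","tall_box_edge"])
a=cv2.imread('pics/s3.png')[130:280,180:420]; b=cv2.imread('pics/w3.png')
cv2.imwrite('pics/w3s3.png',np.vstack([cv2.resize(a,(480,300)),cv2.resize(b,(480,300))]))
E
```

```text
5.225 [0.47715649 0.24082756 0.13064907] [-0.04143316  0.02935424 -0.80447789]
wrist tall_box_edge [([0.445, 0.214, 0.143], 0.94)]
scene tall_box [([0.454, 0.18, 0.053], 0.88)]
scene tall_box_edge [([0.47, 0.214, 0.089], 0.63)]
```

View pics/w3s3.png

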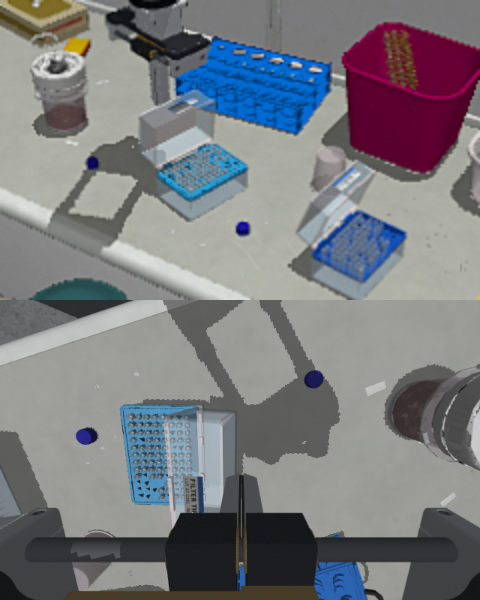

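Request:
arm_command(linear=[[0,-0.06,-0.02],[0,-0.12,-0.04],[0,-0.18,-0.06],[0,-0.24,-0.08],[0,-0.3,-0.09],[0,-0.36,-0.1],[0,-0.42,-0.11],[0,-0.48,-0.11],[0,-0.54,-0.1],[0,-0.6,-0.09],[0,-0.66,-0.08],[0,-0.72,-0.06],[0,-0.78,-0.04],[0,-0.86,-0.01],[0,-0.86,-0.01]], turn=[0,0,0,0,0,0,0,0,0,0,0,0,0,0,0])

```text
t: 7.35
eef_pos: [0.4537, 0.158, 0.1311]
eef_rot: [-0.0, 0.137, 0.991, -0.0]
contact_force: [-0.4, -0.6, -1.2]
width: 0.003
finger_force: 0.0
```

```bash
python3 - <<'E'
from h import *
s=arm.read_state();print(s["t"],s["eef_pos"],s["contact_force"])
p=look("wrist","w4.png",["tall_box_edge"])
q=look("scene","s4.png",["tall_box","tall_box_edge"])
a=cv2.imread('pics/s4.png')[130:280,180:420]; b=cv2.imread('pics/w4.png')
cv2.imwrite('pics/w4s4.png',np.vstack([cv2.resize(a,(480,300)),cv2.resize(b,(480,300))]))
E
```

```text
7.35 [0.45372085 0.15802475 0.13107101] [-0.3742127  -0.62935885 -1.18484186]
wrist tall_box_edge [([0.434, 0.17, 0.114], 0.72)]
scene tall_box [([0.432, 0.135, 0.056], 0.65)]
scene tall_box_edge [([0.427, 0.148, 0.113], 0.86)]
```

View pics/w4s4.png

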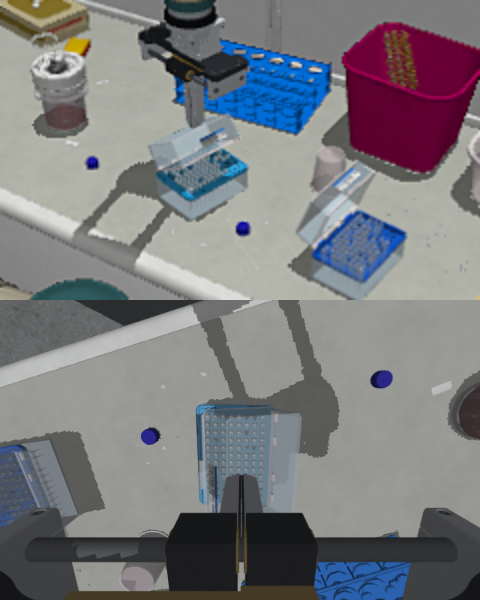

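Request:
arm_command(linear=[[0,-0.07,0.03],[0,-0.14,0.08],[0,-0.2,0.13],[0,-0.25,0.18],[0,-0.29,0.23],[0,-0.31,0.27],[0,-0.32,0.3],[0,-0.32,0.32],[0,-0.32,0.33],[0,-0.32,0.34]], turn=[0,0,0,0,0,0,0,0,0,0])

```text
t: 8.85
eef_pos: [0.4454, 0.128, 0.0974]
eef_rot: [-0.0, 0.137, 0.991, 0.0]
contact_force: [-1.0, -1.1, 0.7]
width: 0.005
finger_force: 0.7
```

Request:
arm_command(linear=[[0,0,0.01],[0,0,0.01]], turn=[0,0])

```text
t: 9.1
eef_pos: [0.4456, 0.1282, 0.0964]
eef_rot: [0.0, 0.137, 0.991, 0.0]
contact_force: [-0.4, 0.0, -0.1]
width: 0.005
finger_force: 0.0
```

Request:
arm_command(linear=[[0,0,0.01],[0,0,0.01]], turn=[0,0])

```text
t: 9.35
eef_pos: [0.4455, 0.128, 0.0957]
eef_rot: [0.0, 0.137, 0.991, 0.0]
contact_force: [-0.3, 0.1, 3.2]
width: 0.007
finger_force: 1.7
```

Request:
arm_command(linear=[[0,0,0.01],[0,0,0.01]], turn=[0,0])

```text
t: 9.6
eef_pos: [0.4456, 0.1279, 0.0955]
eef_rot: [0.0, 0.137, 0.991, 0.0]
contact_force: [-2.6, -0.8, 9.3]
width: 0.004
finger_force: 5.0
```

Request:
arm_command(linear=[[0,0,0.005],[0,0,0.005]], turn=[0,0])

```text
t: 9.85
eef_pos: [0.4456, 0.1279, 0.0954]
eef_rot: [0.0, 0.137, 0.991, 0.0]
contact_force: [-3.6, -2.2, 12.0]
width: 0.003
finger_force: 6.5
```

Request:
arm_command(linear=[[0,0,-0.3],[0,0,-0.8],[0,0,-1],[0,0,-1]], turn=[0,0,0,0])

```text
t: 10.35
eef_pos: [0.4467, 0.1283, 0.1952]
eef_rot: [0.002, 0.137, 0.991, 0.001]
contact_force: [0.1, -0.4, 0.2]
width: 0.005
finger_force: 0.0
```

Request:
arm_command(linear=[[-0.1,-0.35,0],[-0.2,-0.7,0],[-0.27,-1,0],[-0.27,-1,0]], turn=[-0.03,-0.06,-0.085,-0.085])

```text
t: 10.85
eef_pos: [0.4434, 0.0233, 0.1924]
eef_rot: [-0.001, 0.054, 0.999, 0.0]
contact_force: [-0.5, 0.2, -0.1]
width: 0.003
finger_force: 0.0
```

```bash
python3 - <<'E'
from g import *
qt,ql=np.load('q.npy'); s=arm.read_state();print(s["t"],s["eef_pos"],s["eef_rot"],s["contact_force"])
p=look("wrist","w5.png",["low_box_edge","low_box"])
look("scene","s5.png",["tall_box","tall_box_edge","low_box","low_box_edge"])
z=p["pixels"][:,:,::-1].copy()
Q=lambda X:proj(p,W(ql,X)).astype(int)
cv2.polylines(z,[Q([[x*.0485,y*.063,.048] for x,y in[(1,1),(-1,1),(-1,-1),(1,-1)]])],True,(0,0,255))
for h,col in((0,(0,255,0)),(.034,(0,255,255))): cv2.polylines(z,[Q([L(ql[3],x,y*.062,h) for x,y in((0,1),(-.09,1),(-.09,-1),(0,-1))])],True,col)
a=cv2.imread('pics/s5.png')[150:280,180:420]
cv2.imwrite('pics/w5s5.png',np.vstack([cv2.resize(a,(400,200)),np.zeros((0,400,3),np.uint8)]) if 0 else np.vstack([np.pad(cv2.resize(a,(360,195)),((0,0),(0,280),(0,0))),z]))
E
```

```text
10.85 [0.44339993 0.02328096 0.19235841] [-1.38755299e-03  5.41890209e-02  9.98529720e-01  1.49943807e-04] [-0.49720363  0.15825102 -0.05029191]
wrist low_box_edge [([0.426, -0.092, 0.131], 0.67)]
wrist low_box [([0.422, -0.093, 0.127], 0.77)]
scene tall_box [([0.431, 0.129, 0.075], 0.61), ([0.468, 0.46, 0.099], 0.47)]
scene tall_box_edge [([0.432, 0.137, 0.094], 0.79)]
scene low_box [([0.407, -0.128, 0.05], 0.8)]
scene low_box_edge [([0.416, -0.1, 0.132], 0.96), ([0.561, -0.026, 0.054], 0.42)]
```

View pics/w5s5.png

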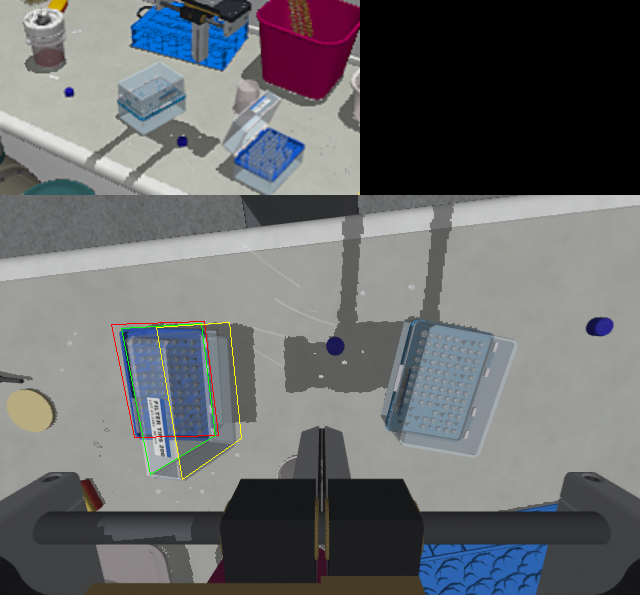

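The tall lid is shut. Next I'll approach the low lid from behind.

Request:
arm_command(linear=[[0,-0.25,0.2],[0,-0.5,0.4],[0,-0.75,0.52],[0,-0.9,0.54],[0,-0.9,0.54],[0,-0.9,0.54]], turn=[0,0,0,0,0,0])

```text
t: 12.0
eef_pos: [0.4354, -0.0646, 0.1405]
eef_rot: [0.001, 0.052, 0.999, 0.0]
contact_force: [-0.4, -0.5, 0.0]
width: 0.005
finger_force: 0.0
```

```bash
python3 - <<'E'
from h import *
s=arm.read_state();print(s["t"],s["eef_pos"],s["contact_force"])
look("wrist","w6.png",["low_box_edge"]);look("scene","s6.png",["low_box","low_box_edge"])
E
```

```text
12.0 [ 0.43535717 -0.06463891  0.140498  ] [-0.3833167  -0.46993534  0.00992303]
wrist low_box_edge [([0.412, -0.093, 0.136], 0.71)]
scene low_box [([0.407, -0.128, 0.05], 0.75)]
scene low_box_edge [([0.414, -0.1, 0.13], 0.85)]
```

Request:
arm_command(linear=[[0,-0.06,0.02],[0,-0.12,0.03],[0,-0.18,0.03],[0,-0.24,0.03],[0,-0.3,0.03],[0,-0.36,0.04],[0,-0.42,0.05],[0,-0.48,0.07],[0,-0.54,0.09],[0,-0.6,0.12],[0,-0.66,0.15],[0,-0.71,0.18],[0,-0.76,0.22],[0,-0.81,0.26],[0,-0.86,0.3],[0,-0.9,0.34],[0,-0.9,0.34]], turn=[0,0,0,0,0,0,0,0,0,0,0,0,0,0,0,0,0])

```text
t: 14.38
eef_pos: [0.4252, -0.1547, 0.1054]
eef_rot: [-0.0, 0.053, 0.999, 0.0]
contact_force: [0.2, 0.5, -0.5]
width: 0.004
finger_force: 0.0
```

```bash
python3 - <<'E'
from h import *
s=arm.read_state();print(s["t"],s["eef_pos"],s["contact_force"])
look("wrist","w7.png",["low_box_edge"]);look("scene","s7.png",["low_box","low_box_edge"])
a=cv2.imread('pics/s7.png')[130:280,220:460]; b=cv2.imread('pics/w7.png')
cv2.imwrite('pics/w7s7.png',np.vstack([cv2.resize(a,(480,300)),cv2.resize(b,(480,300))]))
E
```

```text
14.375 [ 0.42518199 -0.15469395  0.10544844] [ 0.18836055  0.45250848 -0.49209517]
wrist low_box_edge [([0.405, -0.131, 0.094], 0.62), ([0.462, 0.104, 0.027], 0.55)]
scene low_box [([0.389, -0.158, 0.077], 0.93)]
scene low_box_edge [([0.397, -0.143, 0.091], 0.81)]
```

View pics/w7s7.png

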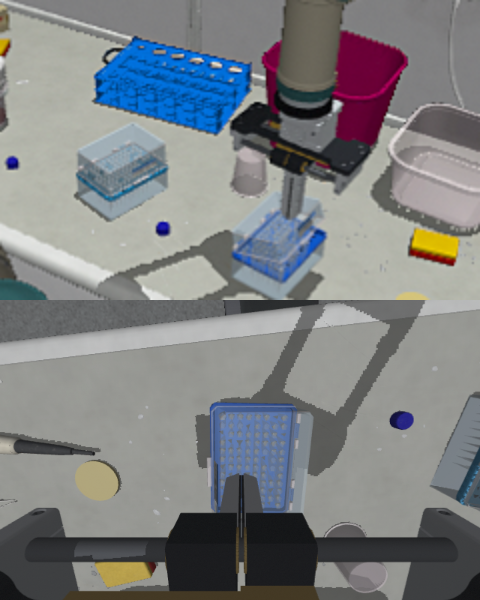

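The low lid is nearly shut and both boxes are still in place. I'll press it down gently now.

Request:
arm_command(linear=[[0,-0.05,0.05],[0,-0.09,0.1],[0,-0.12,0.14],[0,-0.12,0.17],[0,-0.12,0.185],[0,-0.12,0.195],[0,-0.12,0.195]], turn=[0,0,0,0,0,0,0])

```text
t: 15.5
eef_pos: [0.4242, -0.1663, 0.0864]
eef_rot: [-0.0, 0.052, 0.999, 0.0]
contact_force: [1.5, 0.0, -0.4]
width: 0.004
finger_force: 0.1
```

Request:
arm_command(linear=[[0,0,0.01],[0,0,0.01]], turn=[0,0])

```text
t: 15.75
eef_pos: [0.4242, -0.1664, 0.0854]
eef_rot: [0.0, 0.052, 0.999, 0.0]
contact_force: [0.4, -0.1, -0.9]
width: 0.005
finger_force: 0.2
```

Request:
arm_command(linear=[[0,0,0.01],[0,0,0.01]], turn=[0,0])

```text
t: 16.0
eef_pos: [0.4243, -0.1665, 0.0852]
eef_rot: [0.0, 0.052, 0.999, -0.0]
contact_force: [-1.5, 0.2, 6.2]
width: 0.007
finger_force: 3.4
```

Request:
arm_command(linear=[[0,0,0.01],[0,0,0.01]], turn=[0,0])

```text
t: 16.25
eef_pos: [0.4243, -0.1666, 0.085]
eef_rot: [0.0, 0.052, 0.999, -0.0]
contact_force: [-3.4, 1.0, 12.9]
width: 0.007
finger_force: 6.5
```

Request:
arm_command(linear=[[0,0,-0.3],[0,0,-0.8],[0,0,-1],[0,0,-1]], turn=[0,0,0,0])

```text
t: 16.75
eef_pos: [0.4252, -0.1669, 0.1847]
eef_rot: [0.002, 0.052, 0.999, -0.001]
contact_force: [-0.3, 1.1, -0.5]
width: 0.002
finger_force: 0.0
```

```bash
cat > chk.py <<'E'
from g import *
qt,ql=np.load('q.npy')
def ov(z,p,o,k):
    for q,H in((qt,.045),(ql,.034)):
        Q=lambda X:((proj(p,W(q,X))-o)*k).astype(int)
        for h,col in((0,(0,255,0)),(H,(0,255,255))): cv2.polylines(z,[Q([L(0,x,y*.062,h) for x,y in((0,1),(-.09,1),(-.09,-1),(0,-1))])],True,col)
    return z
im=[]
for c,(x,y) in(("scene",(235,165)),("top",(230,170))):
    p=look(c,c+"8.png",["tall_box","tall_box_edge","low_box","low_box_edge","measuring_cup","petri"])
    z=cv2.resize(p["pixels"][y:y+110,x:x+160,::-1],(400,275)); im.append(np.hstack([z,ov(z.copy(),p,(x,y),2.5)]))
cv2.imwrite('pics/chk.png',np.vstack(im)); print(arm.read_state()["contact_force"])
E
python3 chk.py
```

```text
scene tall_box [([0.432, 0.127, 0.077], 0.93)]
scene tall_box_edge [([0.432, 0.137, 0.091], 0.8), ([0.401, 0.044, 0.012], 0.34)]
scene low_box [([0.438, 0.133, 0.094], 0.74), ([0.394, -0.156, 0.077], 0.68)]
scene low_box_edge [([0.408, -0.148, 0.082], 0.77)]
scene measuring_cup [([0.562, -0.03, 0.039], 0.85), ([0.44, 0.132, 0.096], 0.27)]
scene petri [([0.442, -0.35, 0.006], 0.63)]
top tall_box [([0.446, 0.132, 0.097], 0.58)]
top tall_box_edge [([0.449, 0.133, 0.093], 0.56)]
top low_box [([0.395, -0.141, 0.081], 0.86)]
top low_box_edge [([0.411, -0.146, 0.086], 0.64)]
top measuring_cup [([0.4, -0.141, 0.081], 0.43)]
top petri [([0.445, -0.347, 0.007], 0.68)]
[-0.08194163 -0.91972135  0.85302593]
```

View pics/chk.png

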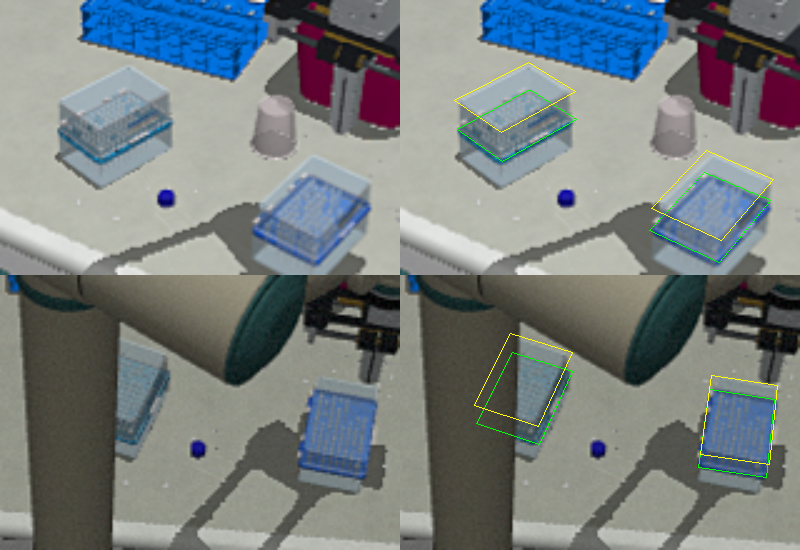

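Both lids sit on their shut outlines, the boxes haven't moved, and each press hit a hard stop at the expected height. I'm handing it in.

```bash
python3 -c "
from workcell import arm
print(arm.close_job())"
```

```text
the job is handed in; nothing more can be done
None
```

I pushed both lids over and pressed them down to their stops with about 13 N at most. In the last pictures both looked fully shut and the boxes hadn't visibly moved; the job is handed in at about 17 s, but no verdict was returned.

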